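# Blow off and unscrew a microscope objective

## Task

Turn the objective turret so that the yellow-banded objective stands right in front of the air duster's white nozzle, blow it clean by pressing the duster's sprung red cap fully down for about half a second, and let the cap spring back; never set the duster off at anything else, and do not ram the cap. Then unscrew that objective anticlockwise from its collar without forcing it, lift it out and set it down gently, standing upright in the white tray. Leave the other things on the bench where they are.

Things in the scene. Friction and masses are not known exactly. Their poses are not given: they have to be found in the camera images.
- stand: White base plate (12 mm thick, fixed) carrying the turret's pedestal and, to +y, the blue duster canister, clamped to a black post 132 mm high behind it (+y). Origin on the bench under the turret's axis; its -x side is the front, towards the robot; z up. Pushing on the plate, canister or cap with more than 30 N damages them.
- station (a point): The place in front of the nozzle, 75 mm from the turret's axis on its front (-x of the stand), 70 mm above the bench, at the height of the turret's top face. The yellow objective's foot must be centred here, to within 8 mm, for the puff.
- can_axis (a point): Point on the axis of the upright canister (52 mm across), 12 mm above the bench, 150 mm from the station to +y of the stand. The red cap is on this axis. The canister is clamped anywhere within 26 mm of height and that height is not measured: the top of the unpressed cap is 185 to 211 mm above the bench, so feel for it.
- cap (a joint): How far the red cap (36 mm across, flat top; its white nozzle points level at the station and ends 32 mm from the cap's axis) is pressed, in m: 0 = up, 0.010 = down on its stop. Its spring needs about 6 N to start, about 14 N at the stop, and returns it. 0.0085 or more counts as fully down, under 0.002 as sprung back.
- turret: Dark round turret, 220 mm across, 20 mm thick, top face 70 mm above the bench, turning either way on an upright axis through its origin (centre of underside). No clicks; stays where left (0.22 N m friction, 3 N at an objective). Four objectives, 75 mm from the axis: yellow band on its +x; fixed ones of the same shape: red +y, blue -x, green -y. Hub 14 mm high, 44 across.
- collar (a point): Centre of the yellow objective's seat on the turret's top face, in a collar 62 mm across and 10 mm high; axes as the turret's. Lips in the collar hold down the objective's lugs. It is free once its x axis is 1.55 to 2.4 rad anticlockwise (from above) of the turret's x (aim for 2.0; stop at 2.5), then lifts straight out, clear 12 mm up. Clockwise there is a stop.
- target: Yellow-banded objective (yellow rim on top too): 95 mm tall, a plain upright cylinder 36 mm across from 12 mm above its foot to its top, 0.15 to 0.31 kg. Origin at the centre of its foot, z up. Two lugs at its foot, along its own +x and -x, 48 mm over both, hold it in the collar with some play. At the start its x axis is 0 to 0.35 rad anticlockwise of the turret's x; it turns in the collar if gripped and twisted.
- tray: White shallow tray fixed on the bench, 160 mm along its x, 210 mm along its y, walls 4 mm thick and 16 mm high, floor 4 mm thick. Origin at the centre of its underside. A clear jar stands in it around y = -65 mm; the +y half is free.
- case: Clear jar, 44 mm across, 60 mm high, standing loose in the tray; origin at the centre of its foot. Leave it.
- dishes: Two stacked culture dishes, 88 mm across, 32 mm high; origin under the centre. Leave them.
- mouse: Black computer mouse, 105 x 60 x 30 mm, on a round blue pad; origin under the centre. Leave it.
- penpot: Wooden square pen pot, 60 x 60 x 85 mm; origin under the centre. Leave it.
- oil: Amber immersion oil bottle, 40 mm across, 75 mm high; origin under the centre. Leave it.
- slidebox: Blue slide box, 100 x 80 x 34 mm; origin under the centre. Leave it.
- driver: Screwdriver, 170 mm long, lying along its x; origin on its underside. Leave it.

How it is judged:
On the way, in this order (a step that is already met when the one before it is completed fails the run):
1. the yellow objective stands at the station in front of the nozzle (within 8 mm), still in its collar (horizontal distance between target and station below 0.008 m and angle between target's own z axis and vertical below 0.25 rad), for 0.2 s.
2. the cap is fully down (8.5 mm or more) for 0.3 s with the objective at the station (horizontal distance between target and station below 0.012 m and value of joint cap above 0.0085 m), for 0.3 s.
3. the cap has sprung back up (value of joint cap below 0.002 m), for 0.1 s.
At the end, for the whole second after the job is handed in: The yellow-banded objective stands upright (within 0.1 rad) and at rest on the tray's floor (foot within 5 mm of it), its axis within 65 mm (tray x) and 90 mm (tray y) of the tray's centre, released; the cap is up (under 2 mm) (x of target in the frame of tray between -0.065 and 0.065 m and y of target in the frame of tray between -0.09 and 0.09 m and z of target in the frame of tray between 0 and 0.009 m and angle between target's own z axis and vertical below 0.1 rad and linear speed of target below 0.02 m/s and value of joint cap below 0.002 m); the robot touches nothing.
It fails at once if the duster is set off (cap pressed over 4 mm) while the yellow objective is not in front of the nozzle (over 15 mm off) (horizontal distance between target and station above 0.015 m and value of joint cap above 0.004 m).
It fails at once if the stand, canister or cap is pushed with more than 30 N (contact force between stand and anything else above 30 N).
It fails at once if the objective is dropped (falls faster than 0.6 m/s with nothing holding it) (linear speed of target above 0.6 m/s and contact force between the fingers and target below 0.1 N).
It fails at once if the objective is forced: wrenched against its collar with over 90 N, or pulled out still screwed in (raised over 5 mm there, turned less than 0.7 rad) (contact force between turret and target above 90 N or (z of target in the frame of turret between 0.025 and 0.036 m and horizontal distance between target and collar below 0.01 m and angle between the x axis of target and the x axis of turret, either way round below 0.7 rad)).
It fails at once if a bystander is shifted by more than 30 mm (distance of any of case, dishes, mouse, penpot, oil, slidebox, driver from where it was at the start of the episode above 0.03 m).
It also fails if it takes over 72 s, if anything falls off the work surface, if the arm or the gripper's body presses on something with over 40 N, if the wrist force passes 120 N, or if a joint passes its speed limit or range.

## Robot

A 7-joint arm with a two-finger parallel gripper is mounted at the origin on the work surface. World frame = base frame: x ahead of the robot, y to its left, z up, the work surface at z = 0. Lengths are in m, angles in rad, forces in N, time in s.
With the tool pointing down it reaches from about 0.4 to 0.85 m from the base axis. Payload 4.5 kg.
Tool frame: the origin (TCP) lies midway between the tips of the shut fingers; the grasp point (between the pads) lies 19 mm behind it; z points along the fingers, y is the line along which they close (so a half turn about z gives the same grasp; the last joint's range is limited). The gripper opens to 85 mm and grips with 20 to 120 N. Pads are 22 mm wide; open, the fingers measure 114 mm over their backs; the gripper's body (76 mm by 85 mm) begins 54 mm behind the grasp point. The pads swing forward as they close: fully open they stand 13 mm farther back than shut.
Start: joints at [-1.306, 0.689, -0.195, 1.565, 0.157, 0.902, -0.215], TCP at [0.143, 0.608, 0.231] pointing down, gripper open.
Joint ranges: [-3.01, 3.01], [-0.46, 2.08], [-1.47, 1.51], [0.13, 2.56], [-1, 4.14], [0.04, 2.09], [-2.66, 2.66]. Speed limits (rad/s): [2.57, 2.57, 3.14, 3.14, 3.14, 3.14, 3.14].

## Interface

Orientations are given as a unit quaternion [x, y, z, w].
In Python, from rig import read_state, capture, calibration, hand_in gives the robot as it stands.
- The arm moves only by the shell command python3 -m crank 'ROWS' [OPENING] [FORCE]. ROWS is text: rows parted by semicolons, each of 6 numbers parted by spaces: the shift along the world's x, y, z in mm, then the turn, a rotation vector about the world's x, y, z in degrees. A call has 1 to 8 rows; each row shifts and turns the commanded pose from where the row before left it; what a row does not reach is not made up. A row lasts 1/10 s, in which the tool goes at most 50 mm and 8.59 degrees, less where a joint would pass 70% of its speed; a pose out of reach is approached as far as the arm can. A call with a gripper value outside its range is refused whole. OPENING is the finger opening in mm, from 0 to 85.4, set as the call begins (- or left out, the last holds). The fingers move at their own pace and stop on an object; FORCE is the grip in N (left out, the last holds). Time passes only in rows, so rows that do not move let the fingers close. It gives the time, the measured TCP pose, the force, the opening and the grip force at its end, in the units of the state.
- read_state(): the state, without advancing time (a new reading comes with each control period).
- capture(name): name is "scene" or "top"; returns (picture, depth): 400x640x3 uint8, red, green, blue; 400x640 float32, m along the optical axis (not along the pixel's ray), 0 where there is no reading.
- calibration(name): a dict with "K" (3x3 intrinsics, pixels), "pose" (4x4, takes a point from camera to world coordinates). Camera axes: x right, y up, looking along -z (the intrinsics and any distortion apply to the point x, -y, -z); pixel columns grow to the right and rows downward; lengths in m; the calibration is good to about 2 mm. A picture is of the moment at which its call begins. calibration takes no time and is no camera call.
- hand_in(): hands the job in; it is judged then, once.
The state is a dict: "clock": time; "joints": joint angles; "qd": joint speeds; "joint_torque": joint torques, N m; "position": TCP position; "orientation": TCP orientation; "contact_force": force on the tool from outside, world axes, zero at the start; "torque": the same for the moment, N m; "opening": finger opening in m; "grasp_force": force on a finger pad.
Only numpy, scipy, OpenCV 4.12 (cv2) and the standard library are available. Lean on these libraries where they do the work, as an engineer would, in place of code of your own. Each camera call takes 0.05 s, during which the arm holds its last target. There are 200 camera calls.

## Working session

There is one attempt and no reset: what is moved stays moved. The work goes in short steps, Python scripts to look and compute and a shell command to move; the robot and the scene stay as the last step left them, time stands still between calls to the robot, and variables do not carry over. Pictures are saved under pics/ and viewed, at most 10 in all, crops included, and the job is handed in when it is done.

```bash
ls; mkdir -p pics
python3 - <<'E'
from rig import *
import cv2,numpy as np
for n in("scene","top"):
    p,d=capture(n);np.savez(n+"0.npz",p=p,d=d);cv2.imwrite(f"pics/{n}0.png",p[:,:,::-1]);c=calibration(n);print(n,np.round(c["K"],1).tolist(),np.round(c["pose"],3).tolist(),[k for k in c])
s=read_state();print(s)
E
```

```text
pics
scene [[428.6, 0.0, 318.6], [0.0, 428.6, 208.4], [0.0, 0.0, 1.0]] [[-0.806, -0.471, 0.359, 1.009], [0.592, -0.655, 0.469, 0.512], [0.014, 0.591, 0.807, 1.091], [0.0, 0.0, 0.0, 1.0]] ['K', 'pose']
top [[454.1, 0.0, 323.3], [0.0, 454.1, 198.5], [0.0, 0.0, 1.0]] [[-0.001, 0.979, -0.206, 0.293], [-1.0, -0.002, -0.001, -0.048], [-0.001, 0.206, 0.979, 1.489], [0.0, 0.0, 0.0, 1.0]] ['K', 'pose']
{'clock': 0.1, 'joints': array([-1.30620008,  0.68991472, -0.19453862,  1.56624915,  0.15733184,
        0.90251086, -0.21509607]), 'qd': array([-0.00292989, -0.00274213, -0.00032381, -0.00294697,  0.00084022,
       -0.00025537,  0.00105001]), 'joint_torque': array([-3.77992925e-03, -5.40606451e+01, -1.27141222e+00, -1.58984900e+01,
        9.45877255e-03,  4.43944358e-03, -8.79591909e-06]), 'position': array([0.14287779, 0.60784269, 0.23055318]), 'orientation': array([ 1.15084804e-01,  9.93355313e-01, -8.42629426e-04, -2.89009416e-05]), 'contact_force': array([ 0.2468156 , -0.0555986 , -0.32645898]), 'torque': array([-0.03659816,  0.05597513, -0.00411564]), 'grasp_force': 0.0, 'opening': 0.08529298186240634}
```

View pics/top0.png

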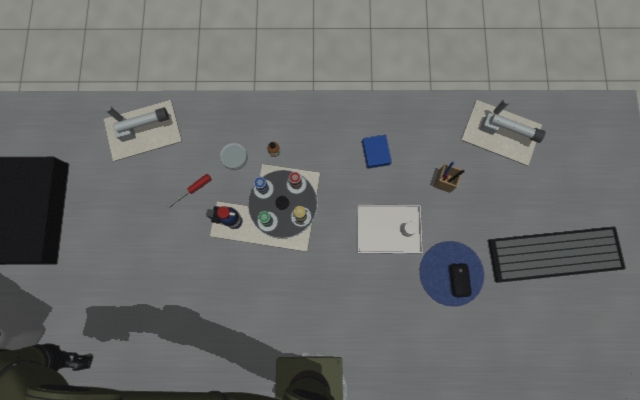

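View pics/scene0.png

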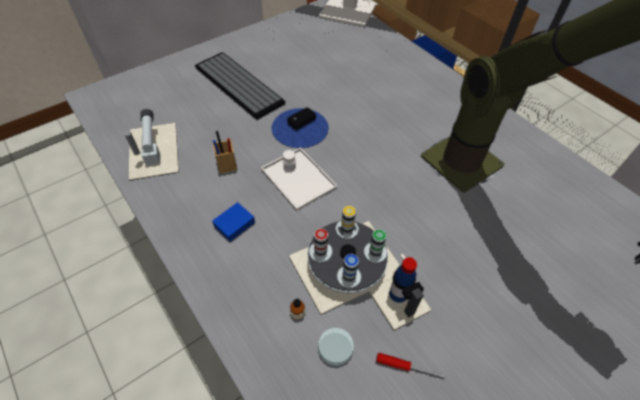

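The top view shows the turret centred near (283,203), with the yellow objective at (302,214), red cap at (225,212) and tray at (390,229) with the jar at its right end. The scene view shows the same layout, with the yellow objective at (348,215) and the cap at (409,265).

```bash
cat > h.py <<'E'
import numpy as np,cv2
from rig import *
def pts(n,d):
    c=calibration(n);K=np.array(c["K"]);T=np.array(c["pose"])
    v,u=np.mgrid[:400,:640]
    P=np.stack([(u-K[0,2])/K[0,0]*d,-(v-K[1,2])/K[1,1]*d,-d],-1)
    return P@T[:3,:3].T+T[:3,3]
def onplane(n,uv,z):
    c=calibration(n);K=np.array(c["K"]);T=np.array(c["pose"]);uv=np.atleast_2d(uv).astype(float)
    r=np.stack([(uv[:,0]-K[0,2])/K[0,0],-(uv[:,1]-K[1,2])/K[1,1],-np.ones(len(uv))],-1)@T[:3,:3].T
    return T[:3,3]+r*((z-T[2,3])/r[:,2])[:,None]
def circ(xy):
    A=np.c_[2*xy,np.ones(len(xy))];s=np.linalg.lstsq(A,(xy**2).sum(1),rcond=None)[0]
    return s[:2],np.sqrt(s[2]+s[:2]@s[:2])
E
python3 - <<'E'
from h import *
for n in("scene","top"):
    z=np.load(n+"0.npz");p,d=z["p"],z["d"];P=pts(n,d);hsv=cv2.cvtColor(p,cv2.COLOR_RGB2HSV);H,S,V=cv2.split(hsv)
    ok=d>0;X,Y,Z=P[...,0],P[...,1],P[...,2]
    print(n,"bench z",np.median(Z[(X>.4)&(X<.9)&(abs(Y)<.6)]))
    reg=(X>.3)&(X<.85)&(Y>-.4)&(Y<.4)&ok
    for nm,m in dict(red=((H<6)|(H>174))&(S>150)&(V>90),yel=(H>20)&(H<34)&(S>80)&(V>70),grn=(H>50)&(H<90)&(S>80),blue=(H>100)&(H<125)&(S>90)&(V>60)).items():
        k,l,st,ce=cv2.connectedComponentsWithStats((m&reg).astype(np.uint8))
        for i in range(1,k):
            if st[i,4]>8:
                q=P[l==i];print(nm,st[i],np.round(ce[i],1),np.round(np.median(q,0),3),"zmax",round(np.percentile(q[:,2],95),3))
    for nm,m in dict(objtops=(Z>.155)&(Z<.175),cap=(Z>.18)&(Z<.23)&(X<.7),face=(Z>.064)&(Z<.075),plate=(Z>.008)&(Z<.016)).items():
        k,l,st,ce=cv2.connectedComponentsWithStats((m&reg).astype(np.uint8))
        for i in range(1,k):
            if st[i,4]>25:
                q=P[l==i];print(nm,st[i],np.round(ce[i],1),np.round(q.mean(0),3))
    # turret outline: top-face dark
    t=((Z>.05)&reg).astype(np.uint8)
    cv2.imwrite(f"pics/{n}_crop.png",cv2.resize(p[150:300,180:460,::-1] if n=="top" else p[130:330,240:460,::-1],None,fx=2.8,fy=2.8,interpolation=2))
E
```

```text
scene bench z 0.0006500322772431399
red [316 230  11   9  39] [320.9 233.6] [0.639 0.042 0.165] zmax 0.168
red [402 258  15  13 143] [409.2 263.8] [0.532 0.247 0.194] zmax 0.196
red [377 353  33  16 282] [391.9 361.1] [0.663 0.37  0.023] zmax 0.027
yel [343 206  13  10  99] [348.8 210.5] [0.536 0.026 0.165] zmax 0.167
yel [342 222  11   5  29] [347.1 224.6] [0.549 0.039 0.12 ] zmax 0.127
grn [373 230  13  10  93] [378.9 234.7] [0.521 0.131 0.165] zmax 0.167
grn [372 247   9   4  14] [375.8 248.9] [0.534 0.143 0.121] zmax 0.124
blue [290 130  37  18 276] [311.1 139.7] [ 0.366 -0.383  0.002] zmax 0.007
blue [212 202  43  39 953] [233.3 221.1] [ 0.772 -0.215  0.033] zmax 0.037
blue [344 253  15  13 130] [350.9 259.1] [0.623 0.143 0.165] zmax 0.168
blue [397 268   3   5  10] [398.4 270.2] [0.544 0.233 0.152] zmax 0.156
blue [344 272  11   4  18] [349.4 274. ] [0.637 0.16  0.122] zmax 0.124
objtops [342 206  14  13 142] [348.6 211.8] [0.538 0.028 0.164]
objtops [314 229  14  14 156] [320.6 235.2] [0.643 0.044 0.164]
objtops [372 229  14  15 153] [378.8 235.8] [0.523 0.133 0.164]
objtops [
[... 1561 characters left out ...]
0 248  14  44 448] [427.1 271.8] [ 0.362 -0.383  0.002] zmax 0.007
objtops [289 172  12  12 113] [294.6 177.4] [0.636 0.039 0.163]
objtops [254 177  13  12 113] [259.8 182.4] [0.621 0.144 0.164]
objtops [294 206  12  12 116] [299.5 211.5] [0.532 0.024 0.164]
objtops [258 211  13  13 119] [264.  216.7] [0.516 0.129 0.164]
cap [217 206  18  13 145] [224.4 212.2] [0.525 0.24  0.192]
face [ 248  170   70   68 2083] [282.6 204.2] [0.573 0.083 0.069]
face [294 218  13   7  28] [299.7 222. ] [0.515 0.028 0.07 ]
plate [260 164  28  11 127] [270.1 168.6] [0.707 0.133 0.011]
plate [289 168  31  27 191] [308.7 176.7] [0.678 0.002 0.012]
plate [ 210  201  102   51 1247] [257.3 231.7] [0.493 0.17  0.011]
```

View pics/top_crop.png

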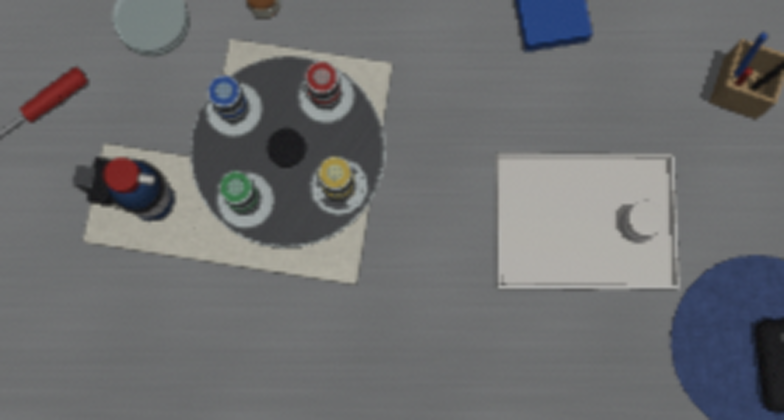

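The crop shows the stand plate turned slightly clockwise. The tray is square to the world, with corners at about px (358,205), (420,205), (422,253) and (358,253), and the jar at its -y end.

```bash
python3 - <<'E'
from h import *
R={}
for n in("scene","top"):
    z=np.load(n+"0.npz");p,d=z["p"],z["d"];P=pts(n,d);X,Y,Z=P[...,0],P[...,1],P[...,2]
    def cen(c,z0,tol=.004,r=.022):
        m=(np.hypot(X-c[0],Y-c[1])<r)&(abs(Z-z0)<tol)
        k,l,st,ce=cv2.connectedComponentsWithStats(m.astype(np.uint8));i=1+np.argmax(st[1:,4])
        x,y,w,h=st[i,:4]; q=P[l==i]
        cnt=max(cv2.findContours((l==i).astype(np.uint8),0,1)[0],key=cv2.contourArea)[:,0]
        c2,rr=circ(onplane(n,cnt,z0)[:,:2]);return np.r_[q[:,:2].mean(0),c2,rr]
    o=(.004,.003) if n=="scene" else (0,0)
    C={k:cen(np.add(v,o),.165) for k,v in dict(yel=(.532,.025),red=(.636,.039),blue=(.621,.143),grn=(.517,.129)).items()}
    C["cap"]=cen(np.add((.526,.244),o),.196,.006)
    for k,v in C.items():print(n,k,np.round(v,4))
    c=np.mean([C[k][2:4] for k in("yel","red","blue","grn")],0)
    w=C["cap"][2:4]-c
    ang=[np.degrees(np.arctan2(*(C[k][3:1:-1]-c)))%360 for k in("yel","red","blue","grn")]
    print("centre",c,"r",[round(float(np.hypot(*(C[k][2:4]-c))),4) for k in("yel","red","blue","grn")],"ang",np.round(ang,1),"yaw",np.degrees(np.arctan2(w[1],w[0]))-116.565,np.hypot(*w))
    b=((Z>.003)&(Z<.02)&(X>.4)&(X<.62)&(Y<-.05)&(Y>-.35)&(p.min(-1)>110)).astype(np.uint8)
    cnt=max(cv2.findContours(b,0,1)[0],key=cv2.contourArea)
    q=onplane(n,cnt[:,0],.008)[:,:2].astype(np.float32);print("tray",cv2.minAreaRect(q))
    e=((Z>.006)&(Z<.018)&(X>.4)&(X<.75)&(Y>-.05)&(Y<.35)).astype(np.uint8)
    cnt=max(cv2.findContours(e,0,1)[0],key=cv2.contourArea);print("plate",cv2.minAreaRect(onplane(n,cnt[:,0],.012)[:,:2].astype(np.float32)))
E
python3 -m crank '0 0 50 0 0 0; 0 0 50 0 0 0; 30 -40 0 0 0 0; 30 -40 0 0 0 0; 30 -40 0 0 0 0; 30 -40 0 0 0 0; 30 -40 0 0 0 0; 30 -40 0 0 0 0' 85
python3 - <<'E'
from rig import *
print(read_state()["joints"].round(3))
E
```

```text
scene yel [0.5366 0.0274 0.5367 0.0274 0.0168]
scene red [0.6418 0.0427 0.6417 0.0427 0.017 ]
scene blue [0.6265 0.1474 0.6265 0.1475 0.0173]
scene grn [0.5214 0.132  0.5215 0.132  0.0168]
scene cap [0.5305 0.2463 0.5317 0.2469 0.0171]
centre [0.58160096 0.08739502] r [0.075, 0.0749, 0.075, 0.0748] ang [309.  315.8 321.2 314. ] yaw -9.186917904630562 0.1671451096254591
tray ((0.5069244503974915, -0.25355827808380127), (0.20240986347198486, 0.1741364747285843), 89.8794937133789)
plate ((0.5918188095092773, 0.1490374356508255), (0.3248111307621002, 0.2700237035751343), 81.14179229736328)
top yel [0.5313 0.0238 0.5313 0.0239 0.0163]
top red [0.6376 0.0393 0.6374 0.0388 0.0159]
top blue [0.621  0.1434 0.6215 0.144  0.0163]
top grn [0.5171 0.1284 0.5167 0.1282 0.0156]
top cap [0.5264 0.2437 0.526  0.2433 0.0161]
centre [0.57673061 0.08372904] r [0.0751, 0.0755, 0.0751, 0.0747] ang [309.  315.8 321.2 314. ] yaw -8.944785650983903 0.1674412337057567
tray ((0.502074658870697, -0.2542304992675781), (0.1941135823726654, 0.158917635679245), 89.9087905883789)
plate ((0.5114122033119202, 0.1570618450641632), (0.3240100145339966, 0.11996918171644211), 80.49130249023438)
clock: 0.9
position: [0.3237, 0.3664, 0.3311]
orientation: [0.115, 0.993, -0.0, -0.0]
contact_force: [0.8, -0.2, -0.3]
opening: 0.0851
grasp_force: 0.0
[-0.798  0.387 -0.209  1.82   0.097  0.945  0.291]
```

```bash
python3 -m crank '15 -24.4 0 0 0 -8.1; 15 -24.4 0 0 0 -8.1; 15 -24.4 0 0 0 -8.1; 15 -24.4 0 0 0 -8.1; 15 -24.4 0 0 0 -8.1; 15 -24.4 0 0 0 -8.1; 15 -24.4 0 0 0 -8.1' >/dev/null
python3 -m crank '15 -24.4 0 0 0 -8.1; 15 -24.4 0 0 0 -8.1; 15 -24.4 0 0 0 -8.1; 15 -24.4 0 0 0 -8.1; 15 -24.4 0 0 0 -8.1; 15 -24.4 0 0 0 -8.1; 15 -24.4 0 0 0 -8.1'
python3 -m crank '0 0 -40 0 0 0; 0 0 -40 0 0 0;0 0 0 0 0 0'
python3 - <<'E'
from h import *
s=read_state();print(s["joints"].round(3));
from scipy.spatial.transform import Rotation as R
print(R.from_quat(s["orientation"]).as_matrix()[:,1:].round(3))
p,d=capture("scene");cv2.imwrite("pics/s1.png",cv2.resize(p[100:330,240:520,::-1],None,fx=2.5,fy=2.5))
E
```

```text
clock: 2.3
position: [0.5331, 0.0259, 0.331]
orientation: [0.895, 0.447, -0.0, -0.0]
contact_force: [0.8, 0.2, -0.1]
opening: 0.085
grasp_force: 0.0
clock: 2.6
position: [0.529, 0.0271, 0.2469]
orientation: [0.893, 0.449, -0.005, -0.002]
contact_force: [-0.8, -0.1, 0.1]
opening: 0.085
grasp_force: 0.0
[-0.343  0.568  0.334  1.84  -0.251  0.787 -0.516]
[[ 0.803 -0.011]
 [-0.597 -0.001]
 [-0.009 -1.   ]]
```

View pics/s1.png

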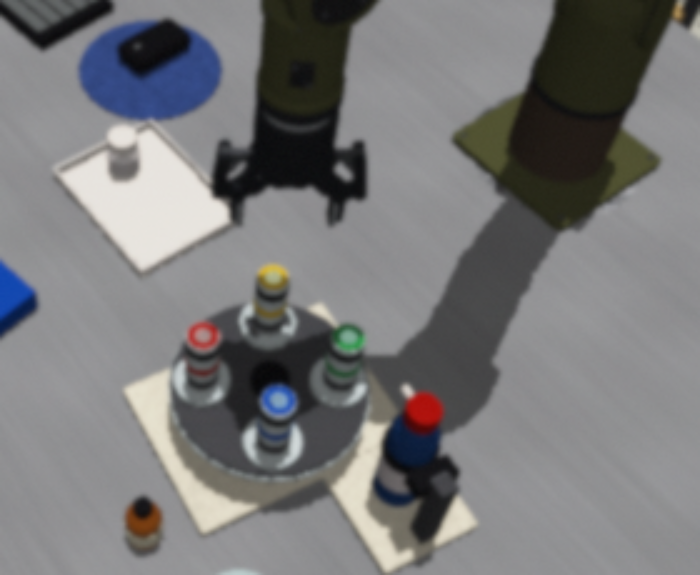

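The fingers straddle the yellow objective (crop (272,275)) from above.

```bash
python3 -m crank '0 0 0 0 0 0;0 0 0 0 0 0;0 0 0 0 0 0'; python3 -m crank '0 0 -20 0 0 0; 0 0 -20 0 0 0; 0 0 -20 0 0 0; 0 0 -20 0 0 0;0 0 -20 0 0 0; 0 0 -20 0 0 0;0 0 0 0 0 0;0 0 0 0 0 0'
```

```text
clock: 2.95
position: [0.534, 0.027, 0.253]
orientation: [0.893, 0.449, 0.002, 0.001]
contact_force: [-0.9, 0.9, 0.3]
opening: 0.0852
grasp_force: 0.0
clock: 3.75
position: [0.5336, 0.0269, 0.1321]
orientation: [0.893, 0.449, 0.001, 0.0]
contact_force: [-0.0, 0.7, -0.5]
opening: 0.085
grasp_force: 0.0
```

```bash
python3 -m crank '0 0 -7 0 0 0; 0 0 -7 0 0 0;0 0 0 0 0 0;0 0 0 0 0 0'; python3 -m crank '0 0 0 0 0 0;0 0 0 0 0 0;0 0 0 0 0 0;0 0 0 0 0 0;0 0 0 0 0 0;0 0 0 0 0 0;0 0 0 0 0 0;0 0 0 0 0 0' 0 30;  python3 -m crank '0 0 0 0 0 0;0 0 0 0 0 0;0 0 0 0 0 0;0 0 0 0 0 0'
```

```text
clock: 4.15
position: [0.5329, 0.0269, 0.1173]
orientation: [0.893, 0.449, -0.0, 0.0]
contact_force: [-0.3, -0.2, -0.1]
opening: 0.0851
grasp_force: 0.0
clock: 4.95
position: [0.5334, 0.0267, 0.1175]
orientation: [0.893, 0.449, 0.0, 0.0]
contact_force: [-0.2, -0.3, 3.7]
opening: 0.0353
grasp_force: 31.1
clock: 5.35
position: [0.5333, 0.0267, 0.1175]
orientation: [0.893, 0.449, 0.0, 0.0]
contact_force: [1.1, -1.0, 5.0]
opening: 0.0354
grasp_force: 31.2
```

Run:
```python
import numpy as np
a=np.radians(np.linspace(232.1,171,13));c=1000*.0746*np.c_[np.cos(a),np.sin(a)];print(np.diff(c,axis=0).round(1).tolist())
```

```text
[[-5.0, 4.3], [-4.6, 4.7], [-4.2, 5.1], [-3.7, 5.5], [-3.2, 5.8], [-2.7, 6.0], [-2.2, 6.3], [-1.6, 6.4], [-1.0, 6.5], [-0.4, 6.6], [0.2, 6.6], [0.7, 6.6]]
```

```bash
python3 -m crank '-5 4.3 0 0 0 -5.1;-4.6 4.7 0 0 0 -5.1;-4.2 5.1 0 0 0 -5.1;0 0 0 0 0 0;0 0 0 0 0 0'; python3 -m crank '-3.7 5.5 0 0 0 -5.1;-3.2 5.8 0 0 0 -5.1;-2.7 6 0 0 0 -5.1;0 0 0 0 0 0;0 0 0 0 0 0'
```

```text
clock: 5.85
position: [0.5192, 0.0412, 0.1175]
orientation: [0.945, 0.327, 0.0, -0.0]
contact_force: [0.3, -0.4, 5.2]
opening: 0.0353
grasp_force: 31.3
clock: 6.35
position: [0.5094, 0.0586, 0.1175]
orientation: [0.98, 0.198, -0.0, -0.0]
contact_force: [1.5, -0.7, 5.6]
opening: 0.0355
grasp_force: 31.3
```

Forces are small; continue to the station.

```bash
python3 -m crank '-2.2 6.3 0 0 0 -5.1;-1.6 6.4 0 0 0 -5.1;-1 6.5 0 0 0 -5.1;-.4 6.6 0 0 0 -5.1;0.2 6.6 0 0 0 -5.1;.7 6.6 0 0 0 -5.1;0 0 0 0 0 0;0 0 0 0 0 0'
python3 - <<'E'
from h import *
for n in("scene","top"):
    p,d=capture(n);np.savez(n+"1.npz",p=p,d=d);P=pts(n,d);X,Y,Z=P[...,0],P[...,1],P[...,2]
    H,S,V=cv2.split(cv2.cvtColor(p,cv2.COLOR_RGB2HSV));m0=abs(Z-.165)<.005
    for k,m in dict(red=((H<8)|(H>172))&(S>70),grn=(H>45)&(H<90)&(S>60),blue=(H>95)&(H<125)&(S>70),yel=(H>20)&(H<34)&(S>70)).items():
        q=P[m&m0&(X>.4)&(X<.7)&(Y>-.05)&(Y<.22)];print(n,k,len(q),q[:,:2].mean(0).round(4) if len(q) else "")
print(read_state()["joints"].round(2))
E
```

```text
clock: 7.15
position: [0.5051, 0.0976, 0.1175]
orientation: [0.998, -0.068, -0.0, -0.0]
contact_force: [0.7, 0.1, 6.0]
opening: 0.0355
grasp_force: 31.4
scene red 86 [0.5722 0.012 ]
scene grn 133 [0.5894 0.1608]
scene blue 129 [0.6551 0.0779]
scene yel 38 [0.5139 0.0909]
top red 61 [0.5686 0.0097]
top grn 0 
top blue 64 [0.6515 0.0762]
top yel 0 
[-0.57  0.8   0.51  2.02 -0.77  0.52 -1.22]
```

```bash
python3 -m crank '.3 1.5 0 0 0 -1;0 0 0 0 0 0;0 0 0 0 0 0'; python3 -m crank '0 0 0 0 0 0;0 0 0 0 0 0;0 0 0 0 0 0;0 0 0 0 0 0;0 0 0 0 0 0;0 0 0 0 0 0' 85; python3 -m crank '0 0 15 0 0 0;0 0 20 0 0 0;0 0 30 0 0 0;0 0 40 0 0 0;0 0 40 0 0 0;0 0 25 0 0 0;0 0 0 0 0 0' 
python3 -m crank '0 20 0 0 0 0;0 40 0 0 0 0;0 40 0 0 0 0;10 30 0 0 0 0;13 16 0 0 0 0;0 0 0 0 0 0;0 0 0 0 0 0;0 0 0 0 0 0' 0
python3 - <<'E'
from h import *
for n in("scene","top"):
    p,d=capture(n);np.savez(n+"2.npz",p=p,d=d);P=pts(n,d);X,Y,Z=P[...,0],P[...,1],P[...,2]
    m0=(abs(Z-.165)<.004)&(X>.4)&(X<.7)&(Y>-.05)&(Y<.22)
    k,l,st,ce=cv2.connectedComponentsWithStats(m0.astype(np.uint8))
    c=np.array([.5816,.0874] if n=="scene" else [.5767,.0837])
    for i in range(1,k):
        if st[i,4]>40: 
            q=P[l==i][:,:2].mean(0);v=q-c;print(n,st[i,4],q.round(4),np.degrees(np.arctan2(v[1],v[0])).round(1)%90)
    cv2.imwrite(f"pics/{n}2.png",cv2.resize(p[100:330,200:480,::-1],None,fx=2.5,fy=2.5))
E
```

```text
clock: 7.55
position: [0.5052, 0.0983, 0.1175]
orientation: [0.997, -0.077, -0.0, 0.0]
contact_force: [-0.8, -1.6, 6.9]
opening: 0.0354
grasp_force: 31.6
clock: 8.15
position: [0.5055, 0.0988, 0.1172]
orientation: [0.997, -0.077, -0.0, 0.0]
contact_force: [-0.5, -0.4, 0.5]
opening: 0.0853
grasp_force: 0.0
clock: 8.85
position: [0.5077, 0.0985, 0.2906]
orientation: [0.997, -0.077, 0.003, -0.001]
contact_force: [0.5, -0.1, -0.4]
opening: 0.0849
grasp_force: 0.0
clock: 9.65
position: [0.5279, 0.2431, 0.287]
orientation: [0.997, -0.078, -0.001, 0.001]
contact_force: [0.3, -0.0, -0.6]
opening: -0.0003
grasp_force: 0.0
scene 117 [0.5724 0.0131] 83.0
scene 121 [0.5075 0.0988] 81.30000000000001
scene 138 [0.6555 0.0781] 82.8
scene 148 [0.5914 0.1616] 82.5
top 88 [0.6514 0.0745] 83.0
top 96 [0.5857 0.1587] 83.1
top 96 [0.567  0.0101] 82.5
top 100 [0.5026 0.096 ] 80.6
```

View pics/scene2.png

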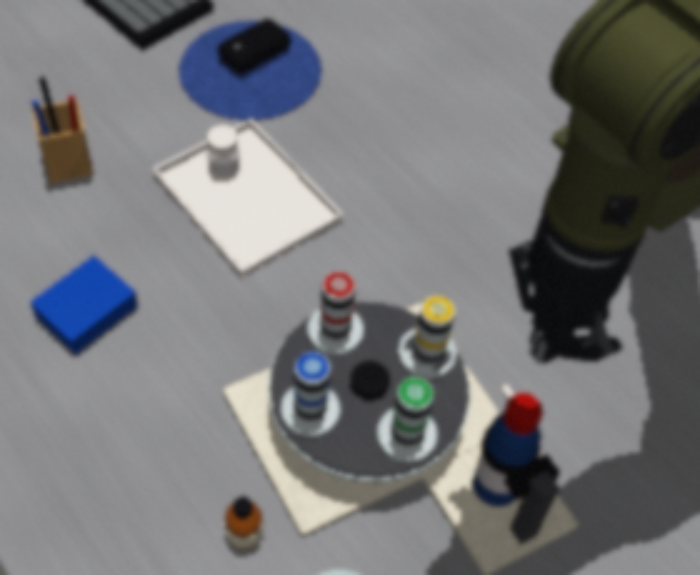

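The yellow objective is in front of the nozzle (measured 171°, wanted 171°), and the tool hangs near the red cap.

```bash
python3 -m crank '0.5 2 -20 0 0 0;0 0 -20 0 0 0;0 0 -15 0 0 0;0 0 -10 0 0 0;0 0 -6 0 0 0;0 0 0 0 0 0;0 0 0 0 0 0'; for i in 1; do python3 -m crank '0 0 -2 0 0 0;0 0 -2 0 0 0;0 0 -2 0 0 0;0 0 0 0 0 0'; done
```

```text
clock: 10.45
position: [0.5295, 0.2466, 0.2169]
orientation: [0.997, -0.077, 0.0, -0.0]
contact_force: [0.3, 0.3, -0.3]
opening: 0.0001
grasp_force: 0.0
clock: 10.85
position: [0.5289, 0.2468, 0.2101]
orientation: [0.997, -0.077, -0.0, 0.0]
contact_force: [-0.7, 0.2, -0.1]
opening: -0.0001
grasp_force: 0.0
```

```bash
python3 -m crank '0 -1 -2 0 0 0;0 0 -2 0 0 0;0 0 -2 0 0 0;0 0 0 0 0 0';python3 -m crank '0 0 -1 0 0 0;0 0 -1 0 0 0;0 0 0 0 0 0'; python3 -m crank '0 0 -1 0 0 0;0 0 -1 0 0 0;0 0 0 0 0 0';python3 -m crank '0 0 -1 0 0 0;0 0 -1 0 0 0;0 0 0 0 0 0'
```

```text
clock: 11.25
position: [0.5288, 0.2457, 0.204]
orientation: [0.997, -0.077, -0.0, 0.0]
contact_force: [-0.1, -0.3, 0.1]
opening: -0.0002
grasp_force: 0.0
clock: 11.55
position: [0.529, 0.2457, 0.2022]
orientation: [0.997, -0.077, -0.0, 0.0]
contact_force: [-0.4, 0.2, -0.5]
opening: 0.0
grasp_force: 0.0
clock: 11.85
position: [0.529, 0.2458, 0.2002]
orientation: [0.997, -0.077, -0.0, 0.0]
contact_force: [0.6, 0.7, 0.2]
opening: 0.0001
grasp_force: 0.0
clock: 12.15
position: [0.5289, 0.2457, 0.1981]
orientation: [0.997, -0.077, -0.0, 0.0]
contact_force: [0.0, -0.6, -0.8]
opening: -0.0003
grasp_force: 0.0
```

```bash
for i in 1; do python3 -m crank '0 0 -1 0 0 0;0 0 0 0 0 0'; python3 -m crank '0 0 -1 0 0 0;0 0 0 0 0 0'; python3 -m crank '0 0 -1 0 0 0;0 0 0 0 0 0'; done | egrep 'pos|force'
```

```text
position: [0.529, 0.2458, 0.1972]
contact_force: [0.4, 0.4, -0.0]
grasp_force: 0.0
position: [0.529, 0.2457, 0.1962]
contact_force: [-0.1, 0.4, -0.4]
grasp_force: 0.0
position: [0.529, 0.2458, 0.1952]
contact_force: [-0.2, 0.2, -0.2]
grasp_force: 0.0
```

```bash
for i in 1; do python3 -m crank '0 0 -1 0 0 0;0 0 0 0 0 0'; python3 -m crank '0 0 -1 0 0 0;0 0 0 0 0 0'; python3 -m crank '0 0 -1 0 0 0;0 0 0 0 0 0'; done | egrep 'pos|contact'
```

```text
position: [0.5291, 0.2458, 0.1946]
contact_force: [-0.1, 0.5, 2.4]
position: [0.5292, 0.2458, 0.1939]
contact_force: [-1.7, 0.3, 6.3]
position: [0.5292, 0.2458, 0.193]
contact_force: [-1.6, 0.6, 6.9]
```

```bash
(python3 -m crank '0 0 -2 0 0 0;0 0 -2 0 0 0;0 0 -1.5 0 0 0;0 0 0 0 0 0'; python3 -m crank '0 0 -1.2 0 0 0;0 0 -1 0 0 0;0 0 0 0 0 0') | egrep 'clock|pos|contact'
```

```text
clock: 13.75
position: [0.5292, 0.2457, 0.1879]
contact_force: [-2.6, -0.1, 11.5]
clock: 14.05
position: [0.5293, 0.2458, 0.186]
contact_force: [-3.0, -0.6, 12.7]
```

```bash
(python3 -m crank '0 0 -1 0 0 0;0 0 -0.7 0 0 0;0 0 0 0 0 0'; python3 -m crank '0 0 0 0 0 0;0 0 0 0 0 0') | egrep 'clock|pos|contact'
```

```text
clock: 14.35
position: [0.5293, 0.2458, 0.1846]
contact_force: [-3.8, -0.7, 13.2]
clock: 14.55
position: [0.5293, 0.2458, 0.1846]
contact_force: [-4.2, -0.5, 12.5]
```

```bash
(python3 -m crank '0 0 -0.6 0 0 0;0 0 0 0 0 0;0 0 0 0 0 0'; python3 -m crank '0 0 3 0 0 0;0 0 5 0 0 0;0 0 5 0 0 0;0 0 10 0 0 0;0 0 20 0 0 0;0 0 30 0 0 0;0 0 30 0 0 0;0 0 0 0 0 0') | egrep 'clock|pos|contact'
python3 - <<'E'
from h import *
for n in("scene","top"):
    p,d=capture(n);P=pts(n,d);X,Y,Z=P[...,0],P[...,1],P[...,2]
    H,S,V=cv2.split(cv2.cvtColor(p,cv2.COLOR_RGB2HSV))
    q=P[((H<6)|(H>174))&(S>150)&(X<.6)&(Y>.2)&(Y<.3)&(Z>.17)&(Z<.22)];print(n,len(q),np.median(q,0) if len(q) else"")
    m0=(abs(Z-.165)<.004)&(np.hypot(X-.505,Y-.0975)<.03);print(n,P[m0].mean(0),m0.sum())
print(read_state()["joints"].round(2))
E
```

```text
clock: 14.85
position: [0.5293, 0.2458, 0.1845]
contact_force: [-4.0, -0.1, 17.5]
clock: 15.65
position: [0.5317, 0.2457, 0.2894]
contact_force: [1.2, -0.6, -0.2]
scene 167 [0.53417688 0.24825515 0.19361644]
scene [0.50708792 0.0987481  0.16460508] 124
top 106 [0.52505229 0.24370126 0.19280518]
top [0.50347896 0.09519302 0.16416304] 88
[-0.94  0.69  0.79  1.66 -0.55  1.04 -1.69]
```

```bash
(python3 -m crank '-4 -27.5 0 0 0 0;-5 -40 0 0 0 0;-5 -40 0 0 0 0;-5 -25 0 0 0 0;-5 -15 0 0 0 0;0 0 0 0 0 0;0 0 0 0 0 0;0 0 0 0 0 0' 85;  python3 -m crank '0 0 -40 0 0 0;0 0 -40 0 0 0;0 0 -30 0 0 0;0 0 -20 0 0 0;0 0 -20 0 0 0;0 0 -15 0 0 0;0 0 -6 0 0 0;0 0 0 0 0 0'; python3 -m crank '0 0 0 0 0 0;0 0 0 0 0 0') | egrep 'clock|pos|contact|open'; python3 -c "
from rig import *;print(read_state()['joints'].round(2))"
```

```text
clock: 16.55
position: [0.5053, 0.1004, 0.2848]
contact_force: [0.1, 0.5, 0.2]
opening: 0.0848
clock: 17.35
position: [0.5049, 0.0993, 0.1135]
contact_force: [-0.3, -0.7, 1.3]
opening: 0.0846
clock: 17.55
position: [0.5057, 0.0986, 0.115]
contact_force: [1.2, 1.2, -0.5]
opening: 0.085
[-0.58  0.8   0.51  2.02 -0.79  0.52 -1.22]
```

```bash
(python3 -m crank '0 0 0 0 0 0;0 0 0 0 0 0;0 0 0 0 0 0;0 0 0 0 0 0;0 0 0 0 0 0;0 0 0 0 0 0;0 0 0 0 0 0;0 0 0 0 0 0' 0 40;  python3 -m crank '0 0 0 0 0 5;0 0 0 0 0 5;0 0 0 0 0 5;0 0 0 0 0 0') | egrep 'clock|pos|contact|open|ori|gras'; python3 -c "
from rig import *;s=read_state();print(s['joints'].round(2),s['torque'].round(2))"
```

```text
clock: 18.35
position: [0.5052, 0.098, 0.1146]
orientation: [0.997, -0.077, 0.0, 0.0]
contact_force: [-0.5, 0.0, 5.4]
opening: 0.0353
grasp_force: 39.4
clock: 18.75
position: [0.5061, 0.0971, 0.1147]
orientation: [0.999, 0.053, 0.001, 0.001]
contact_force: [0.3, -2.7, 3.6]
opening: 0.0352
grasp_force: 40.1
[-0.54  0.79  0.44  2.02 -0.7   0.49 -1.04] [-0.71 -0.29  0.  ]
```

```bash
(python3 -m crank '0 0 0 0 0 5;0 0 0 0 0 5;0 0 0 0 0 5;0 0 0 0 0 5;0 0 0 0 0 5;0 0 0 0 0 5;0 0 0 0 0 0';python3 -m crank '0 0 0 0 0 5;0 0 0 0 0 5;0 0 0 0 0 5;0 0 0 0 0 5;0 0 0 0 0 5;0 0 0 0 0 5;0 0 0 0 0 0') | egrep 'clock|pos|contact|ori|gras'; python3 -c "
from rig import *;s=read_state();print(s['joints'].round(2),s['torque'].round(2))"
```

```text
clock: 19.45
position: [0.5059, 0.0974, 0.1146]
orientation: [0.951, 0.309, 0.001, 0.001]
contact_force: [0.8, -3.2, 4.2]
grasp_force: 40.2
clock: 20.15
position: [0.5055, 0.0977, 0.1146]
orientation: [0.839, 0.545, 0.0, 0.0]
contact_force: [1.2, -2.5, 6.6]
grasp_force: 40.3
[-0.39  0.75  0.18  2.01 -0.31  0.41 -0.39] [-0.61 -0.29  0.04]
```

75° done; 30° more, then look at the turret angle.

```bash
(python3 -m crank '0 0 0 0 0 5;0 0 0 0 0 5;0 0 0 0 0 5;0 0 0 0 0 5;0 0 0 0 0 5;0 0 0 0 0 5;0 0 0 0 0 0;0 0 0 0 0 0') | egrep 'clock|pos|contact|ori|gras'
python3 - <<'E'
from h import *
s=read_state();print(s['joints'].round(2),s['torque'].round(2))
for n in("scene","top"):
    p,d=capture(n);P=pts(n,d);X,Y,Z=P[...,0],P[...,1],P[...,2]
    m0=(abs(Z-.165)<.004)&(X>.4)&(X<.7)&(Y>-.05)&(Y<.22)
    k,l,st,ce=cv2.connectedComponentsWithStats(m0.astype(np.uint8))
    c=np.array([.5816,.0874] if n=="scene" else [.5767,.0837])
    for i in range(1,k):
        if st[i,4]>40: 
            q=P[l==i][:,:2].mean(0);v=q-c;print(n,st[i,4],q.round(4),np.degrees(np.arctan2(v[1],v[0])).round(1)%90)
    if n=="scene":cv2.imwrite(f"pics/{n}3.png",cv2.resize(p[130:290,250:450,::-1],None,fx=3.5,fy=3.5))
E
```

```text
clock: 20.95
position: [0.505, 0.098, 0.1146]
orientation: [0.67, 0.743, -0.0, -0.0]
contact_force: [0.6, -2.6, 6.7]
grasp_force: 40.3
[-0.32  0.74  0.06  2.01 -0.1   0.4  -0.08] [-0.6  -0.07  0.03]
scene 115 [0.5719 0.0135] 82.6
scene 138 [0.6558 0.0773] 82.3
scene 145 [0.5917 0.1614] 82.2
top 83 [0.6521 0.0743] 82.9
top 91 [0.567  0.0089] 82.6
```

View pics/scene3.png

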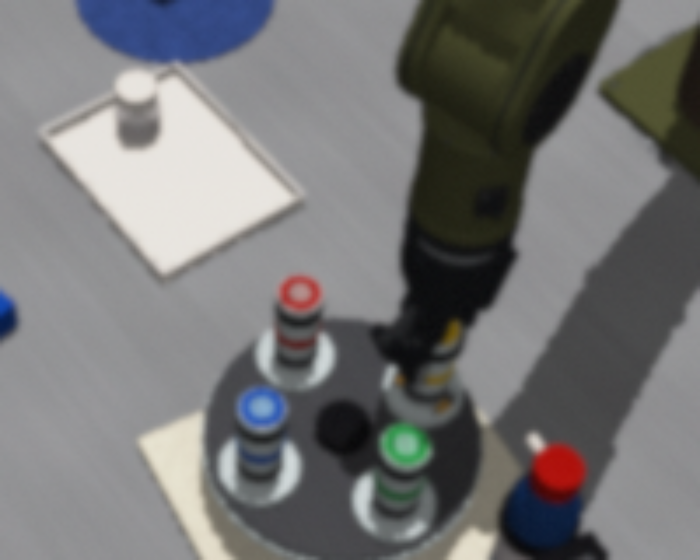

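The turret stayed put and the objective turned in the grip. I'll try a gentle 3 mm lift first.

```bash
(python3 -m crank '0 0 1 0 0 0;0 0 0 0 0 0'; python3 -m crank '0 0 1 0 0 0;0 0 0 0 0 0';python3 -m crank '0 0 1.5 0 0 0;0 0 0 0 0 0') | egrep 'pos|contact|gras'
```

```text
position: [0.504, 0.0986, 0.1148]
contact_force: [0.1, -0.9, -3.3]
grasp_force: 39.9
position: [0.5041, 0.0985, 0.1159]
contact_force: [-0.4, -0.3, -2.6]
grasp_force: 40.0
position: [0.5044, 0.0983, 0.1177]
contact_force: [-1.4, -0.6, -2.7]
grasp_force: 40.0
```

```bash
(python3 -m crank '0 0 5 0 0 0;0 0 10 0 0 0;0 0 20 0 0 0;0 0 25 0 0 0;0 0 25 0 0 0;0 0 25 0 0 0;0 0 10 0 0 0;0 0 0 0 0 0'; python3 -m crank '0 -20 0 0 0 0;0 -40 0 0 0 0;0 -45 0 0 0 0;0 -45 0 0 0 0;0 -45 0 0 0 0;0 -45 0 0 0 0;0 -40 0 0 0 0;0 -27 0 0 0 0';python3 -m crank '0 0 0 0 0 0;0 0 0 0 0 0;0 0 0 0 0 0') | egrep 'clock|pos|contact|gras|ori'
python3 - <<'E'
from h import *
s=read_state();print(s['joints'].round(2),s['torque'].round(2))
p,d=capture("scene");cv2.imwrite("pics/s4.png",cv2.resize(p[100:290,220:450,::-1],None,fx=3,fy=3))
E
```

```text
clock: 22.45
position: [0.5062, 0.0986, 0.2395]
orientation: [0.668, 0.744, 0.002, 0.001]
contact_force: [0.2, -0.2, -3.4]
grasp_force: 40.2
clock: 23.25
position: [0.5035, -0.2124, 0.2364]
orientation: [0.669, 0.743, -0.001, -0.001]
contact_force: [0.0, -0.3, -2.4]
grasp_force: 40.2
clock: 23.55
position: [0.5048, -0.2069, 0.2369]
orientation: [0.667, 0.745, 0.0, -0.001]
contact_force: [-0.1, 0.1, -4.1]
grasp_force: 40.2
[ 0.27  0.58  0.05  1.81 -0.04  0.76  0.46] [ 0.03  0.02 -0.04]
```

View pics/s4.png

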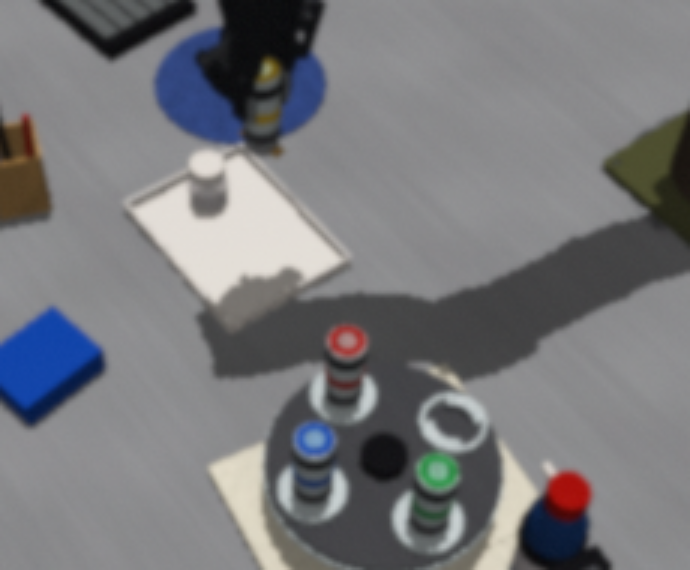

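The objective hangs upright in the gripper over the tray and its collar is empty. Lowering it now.

```bash
(python3 -m crank '0 0 -20 0 0 0;0 0 -30 0 0 0;0 0 -30 0 0 0;0 0 -30 0 0 0;0 0 -25 0 0 0;0 0 -20 0 0 0;0 0 -15 0 0 0;0 0 -7 0 0 0'; python3 -m crank '0 0 -3 0 0 0;0 0 0 0 0 0;0 0 0 0 0 0';python3 -m crank '0 0 -1 0 0 0;0 0 -1 0 0 0;0 0 0 0 0 0';python3 -m crank '0 0 -1 0 0 0;0 0 0 0 0 0';python3 -m crank '0 0 -1 0 0 0;0 0 0 0 0 0') | egrep 'clock|pos|contact|gras'
```

```text
clock: 24.4
position: [0.5048, -0.2069, 0.0594]
contact_force: [-0.6, 0.2, -2.7]
grasp_force: 40.3
clock: 24.7
position: [0.5057, -0.2087, 0.0585]
contact_force: [0.7, -0.2, -2.2]
grasp_force: 40.3
clock: 25.0
position: [0.5051, -0.2088, 0.056]
contact_force: [0.8, 1.4, -2.0]
grasp_force: 40.3
clock: 25.2
position: [0.505, -0.2087, 0.0548]
contact_force: [-0.1, -0.1, -2.0]
grasp_force: 40.3
clock: 25.4
position: [0.505, -0.2087, 0.0537]
contact_force: [-0.2, -0.5, -2.5]
grasp_force: 40.3
```

```bash
(python3 -m crank '0 0 -1 0 0 0;0 0 -1 0 0 0;0 0 0 0 0 0';python3 -m crank '0 0 -1 0 0 0;0 0 0 0 0 0';python3 -m crank '0 0 -1 0 0 0;0 0 0 0 0 0';python3 -m crank '0 0 -0.7 0 0 0;0 0 0 0 0 0') | egrep 'clock|pos|contact|gras'
```

```text
clock: 25.7
position: [0.505, -0.2087, 0.0517]
contact_force: [0.8, 0.2, -3.3]
grasp_force: 40.3
clock: 25.9
position: [0.505, -0.2087, 0.0507]
contact_force: [-0.5, 0.4, -2.7]
grasp_force: 40.3
clock: 26.1
position: [0.505, -0.2087, 0.0497]
contact_force: [0.4, 0.0, -3.4]
grasp_force: 40.3
clock: 26.3
position: [0.505, -0.2087, 0.049]
contact_force: [-0.4, -0.5, -2.2]
grasp_force: 40.3
```

```bash
(python3 -m crank '0 0 -0.7 0 0 0;0 0 0 0 0 0';python3 -m crank '0 0 -0.7 0 0 0;0 0 0 0 0 0';python3 -m crank '0 0 -0.7 0 0 0;0 0 0 0 0 0') | egrep 'clock|pos|contact|gras'
```

```text
clock: 26.5
position: [0.5051, -0.2088, 0.0487]
contact_force: [0.6, -0.4, 0.2]
grasp_force: 40.5
clock: 26.7
position: [0.5052, -0.2089, 0.0486]
contact_force: [-1.7, 0.4, 7.1]
grasp_force: 41.1
clock: 26.9
position: [0.5052, -0.2089, 0.0486]
contact_force: [-2.3, 1.6, 13.9]
grasp_force: 41.6
```

Down on the tray floor. I'll ease back 1 mm, open, and retreat straight up.

```bash
(python3 -m crank '0 0 1.2 0 0 0;0 0 0 0 0 0' ;python3 -m crank '0 0 0 0 0 0;0 0 0 0 0 0;0 0 0 0 0 0;0 0 0 0 0 0;0 0 0 0 0 0;0 0 0 0 0 0' 85;python3 -m crank '0 0 10 0 0 0;0 0 20 0 0 0;0 0 30 0 0 0;0 0 40 0 0 0;0 0 40 0 0 0;0 0 40 0 0 0;0 0 20 0 0 0;0 0 0 0 0 0';python3 -m crank '-20 -20 0 0 0 0;-25 -25 0 0 0 0;-25 -25 0 0 0 0;0 0 0 0 0 0;0 0 0 0 0 0;0 0 0 0 0 0') | egrep 'clock|pos|contact|gras|open'
python3 - <<'E'
from h import *
p,d=capture("scene");P=pts("scene",d);m=(abs(P[...,2]-.099)<.004)&(np.hypot(P[...,0]-.505,P[...,1]+.209)<.04);print(P[m].mean(0),m.sum())
cv2.imwrite("pics/s5.png",cv2.resize(p[100:330,220:450,::-1],None,fx=2.5,fy=2.5))
E
```

```text
clock: 27.1
position: [0.5053, -0.2089, 0.0486]
contact_force: [-0.2, -0.2, 5.4]
opening: 0.0351
grasp_force: 40.9
clock: 27.7
position: [0.5051, -0.2088, 0.0482]
contact_force: [-0.6, -0.2, -0.6]
opening: 0.0849
grasp_force: 0.0
clock: 28.5
position: [0.5069, -0.2096, 0.2522]
contact_force: [0.3, 0.2, -0.3]
opening: 0.0852
grasp_force: 0.0
clock: 29.1
position: [0.4356, -0.2776, 0.2478]
contact_force: [0.1, -0.3, 0.4]
opening: 0.0847
grasp_force: 0.0
[ 0.50954335 -0.20669006  0.09872756] 86
```

View pics/s5.png

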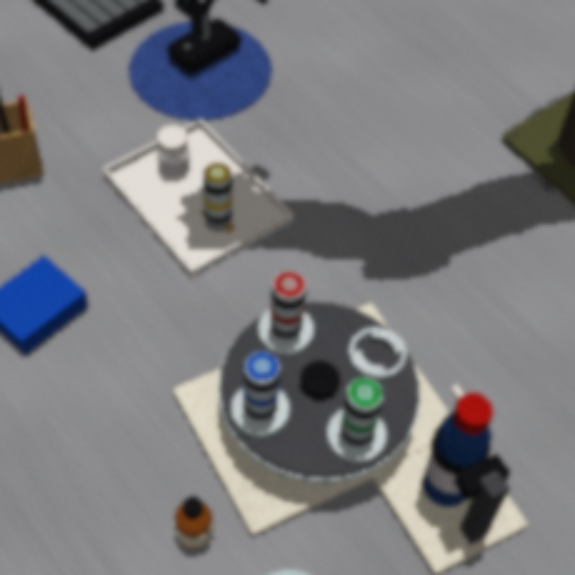

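The yellow objective stands upright in the tray (217,195), the cap is up, and the gripper is clear.

```bash
python3 -c "
from rig import *;print(hand_in())"
```

```text
the job is handed in; nothing more can be done
None
```

I turned the yellow objective to the nozzle, held the cap down on its stop for about half a second and saw it spring back, then unscrewed the objective and stood it upright in the tray; the job is handed in at about 29 s, with no verdict returned.

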